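# Set the forming pin and hold the lash fixture's jaw open at the mark

### The job

Take the tall forming pin from the wooden rack and stand it fully home in the bore of the aluminium lash fixture, then let go of it. Then pull the fixture's spring-return jaw out by its black handle until the pointer stands against the marker clip (in line with the clip, not past it), and finish while still holding it there, so that a colleague can lay in the strip; the spring shuts the jaw if you let go. Leave the short pin, the two round cases and the tweezers where they are.

Things in the scene. Friction and masses are not known exactly. Their poses are not given: they have to be found in the camera images.
- tall_pin: The taller of two turned steel pins standing in the rack, about 130 g. From the foot up: a spigot 14 mm in diameter and 20 mm long, a collar 26 mm in diameter and 4 mm thick, a plain round body 18 mm in diameter and 62 mm long; 86 mm in all. Origin: centre of the foot; z points up along the pin. Standing in the rack or the bore it rests on its collar.
- short_pin: The shorter pin, to be left in the rack: same spigot and collar, but a body only 30 mm long (54 mm in all). Origin: centre of the foot; z up the pin. Which of the rack's two holes each pin stands in varies.
- rack: Fixed wooden block 50 mm (x) by 120 mm (y) by 24 mm high, with two holes 16 mm in diameter, 22 mm deep, on its y axis, 30 mm either side of the middle. Origin: centre of the underside.
- fixture: Fixed aluminium plate 200 mm (x) by 90 mm (y) by 28 mm high. The bore is at x = +60 mm; the jaw slide runs along its x axis, and opens towards its -x. Low guide strips reach 8 mm above the plate, and a spring rod with two end brackets runs along the +y edge, 16 mm above the plate at most. Origin: centre of the underside; z up.
- bore (a point): Centre of the bore's mouth in the fixture's top face, 28 mm above the bench. The bore is 16 mm in diameter, 22 mm deep, with a 2 mm chamfer; axes as the fixture's. A pin fully home has its foot 20 mm below this point, its collar resting on the plate.
- slide: Spring-return jaw slide on the fixture: flat carriage with a jaw block (top 51 mm above the bench, face 21 mm from the bore's centre when shut) at the inner end, the handle at the outer. Runs straight to the fixture's -x, from shut (at the start) to a stop at 75 mm; the spring pulls it shut with 3.6 N plus 1.2 N per 10 mm. Axes and, when shut, origin as the fixture's.
- handle (a point): Centre of the top of the handle, 94 mm above the bench: an upright black block, 14 mm thick along the slide's x, 36 mm wide along its y, 56 mm tall (carriage below it at 38 mm), free on all four sides, moving with the slide. Pinch it from above. Axes as the fixture's.
- pointer (a point): Outer end of the pointer, a dark steel bar 4 mm wide that sticks out of the slide towards the fixture's -y edge, 42 mm above the bench; on the bar's middle line. Moves with the slide; axes as the fixture's.
- mark (a point): Centre of the top of the marker clip, a small fixed dark steel block on the fixture's -y edge, 10 mm wide along the travel, 12 mm deep, top 40 mm above the bench. It sits 28 to 52 mm outward (fixture's -x) of the shut pointer. The pointer is at the mark when it lies within the clip's 10 mm width, best at its middle. Axes as the fixture's.
- case_a: Round lilac lash case with a black rim, 64 mm in diameter, 22 mm high, loose; leave alone. Origin: centre of the underside.
- case_b: Second such case, same size; leave alone. Origin: centre of the underside.
- tweezers: Steel tweezers 130 mm long and 8 mm high, lying loose along their x axis; leave alone. Origin: about the middle, at the bench.
There are look-alikes about, which are no part of the job. Of the things that look like the fixture, take the one that is farthest to the robot's right at the start.

How it is judged:
By the outcome, as a careful person would: the job done as asked, in the order asked, and still so for the second after the job is handed in, while the arm keeps its last pose, push and grip.
It also fails if it takes over 54 s, if anything falls off the work surface, if the arm or the gripper's body presses on something with over 40 N, if the wrist force passes 120 N, or if a joint passes its speed limit or range.

### The arm

A 7-joint arm with a two-finger parallel gripper is mounted at the origin on the work surface. World frame = base frame: x ahead of the robot, y to its left, z up, the work surface at z = 0. Lengths are in m, angles in rad, forces in N, time in s.
With the tool pointing down it reaches from about 0.4 to 0.85 m from the base axis. Payload 10.4 kg.
Tool frame: the origin (TCP) lies at the very end of the fingers, on their centre line; the grasp point (between the pads) lies 19 mm behind it; z points along the fingers, y is the direction in which the jaws open and shut (so a half turn about z gives the same grasp; the last joint's range is limited). The gripper opens to 87 mm and grips with 3 to 60 N. Pads are 19 mm wide; open, the fingers measure 117 mm over their backs; the gripper's body (75 mm by 190 mm) begins 51 mm behind the grasp point.
Start: joints at [1.206, 0.332, -0.065, 1.46, 0.022, 1.35, -0.088], TCP at [0.21, -0.589, 0.223] pointing down, gripper open.
Joint ranges: [-2.6, 2.6], [-0.5, 2.12], [-1.47, 1.34], [0.16, 2.42], [-1.27, 4.41], [0.06, 2.06], [-2.6, 2.6]. Speed limits (rad/s): [2.22, 2.22, 2.79, 2.79, 3.14, 3.14, 3.14].

### API

Orientations are given as a unit quaternion [x, y, z, w].
In Python, from bench import read_state, camera, close_job gives the robot as it stands.
- The arm moves only by the shell command python3 -m inch 'ROWS' [OPENING] [FORCE]. ROWS is JSON, a list of rows, each a list of 6 numbers: the shift along the tool's x, y, z as a fraction of full scale, then the turn, a rotation vector about the tool's x, y, z as a fraction of full scale. In form: [[tx, ty, tz, ax, ay, az], ...]. A call has 1 to 5 rows; each row shifts and turns the commanded pose from where the row before left it, along the tool's axes as they then stand; what a row does not reach is not made up. Full scale, the value 1, is 0.04 m for a shift and 120 degrees for a turn. A row lasts 1/8 s, in which the tool goes at most 62.5 mm and 10.7 degrees, less where a joint would pass 70% of its speed; a pose out of reach is approached as far as the arm can. A call with a number of a shift or a turn outside -1 to 1 is refused whole. A call with a gripper value outside its range is refused whole. OPENING is the opening, from -1 (shut) to 1 (fully open), so that 0 is half open, set as the call begins (- or left out, the last holds). The fingers move at their own pace and stop on an object; FORCE is the grip in N (left out, the last holds). Time passes only in rows, so rows that do not move let the fingers close. It gives the time, the measured TCP pose, the force and the opening at its end, in the units of the state.
- read_state(): the state, without advancing time (a new reading comes with each control period).
- camera(name): name is "scene" or "top" or "wrist"; returns a dict with "img" (420x560x3 uint8, red, green, blue), "depth" (420x560 float32, m along the optical axis (not along the pixel's ray), 0 where there is no reading), "fx", "fy", "cx", "cy" (pixels), "position" and "orientation" of the camera in the world; the wrist camera has in their place "tool_from_camera" (4x4, takes a point from camera to tool coordinates, whose origin is the TCP and whose axes are the flange's). Camera axes: x right, y down, z forward; pixel columns grow to the right and rows downward; lengths in m; the calibration is good to about 2 mm. A picture is of the moment at which its call begins: read the wrist's pose just before it.
- close_job(): hands the job in, once; it reports no verdict.
The state is a dict: "time": time; "joint_positions": joint angles; "joint_vel": joint speeds; "joint_torque": joint torques, N m; "ee_pos": TCP position; "eef_rot": TCP orientation; "ft_force": force on the tool from outside, world axes, zero at the start; "torque": the same for the moment, N m; "width": finger opening in m.
Only numpy, scipy, OpenCV 4.12 (cv2) and the standard library are available. Lean on these libraries where they do the work, as an engineer would, in place of code of your own. Each camera call takes 0.05 s, during which the arm holds its last target.

## Working session

There is one attempt and no reset: what is moved stays moved. The work goes in short steps, Python scripts to look and compute and a shell command to move; the robot and the scene stay as the last step left them, time stands still between calls to the robot, and variables do not carry over. Pictures are saved under pics/ and viewed, and the job is handed in when it is done.

```bash
mkdir -p pics; ls
cat > h.py <<'E'
import numpy as np, cv2
from bench import read_state, camera
from scipy.spatial.transform import Rotation as R
def snap(name,fn):
    s=read_state(); c=camera(name)
    cv2.imwrite('pics/'+fn+'.png',c['img'][:,:,::-1])
    if name=='wrist':
        T=np.eye(4);T[:3,:3]=R.from_quat(s['eef_rot']).as_matrix();T[:3,3]=s['ee_pos'];T=T@np.array(c['tool_from_camera'])
    else:
        T=np.eye(4);T[:3,:3]=R.from_quat(c['orientation']).as_matrix();T[:3,3]=c['position']
    np.savez('pics/'+fn+'.npz',img=c['img'],depth=c['depth'],K=[c['fx'],c['fy'],c['cx'],c['cy']],T=T)
    return load(fn)
def load(fn): return dict(np.load('pics/'+fn+'.npz'))
def px(d,u,v,z=None):
    "pixel to world: by depth, or on plane z"
    fx,fy,cx,cy=d['K'];r=np.array([(u-cx)/fx,(v-cy)/fy,1]);T=d['T']
    if z is None: k=float(d['depth'][int(round(v)),int(round(u))])
    else: k=(z-T[2,3])/(T[:3,:3]@r)[2]
    return T[:3,:3]@r*k+T[:3,3]
def proj(d,p):
    T=d['T'];q=T[:3,:3].T@(np.array(p)-T[:3,3]);fx,fy,cx,cy=d['K'];return fx*q[0]/q[2]+cx,fy*q[1]/q[2]+cy
def crop(fn,u0,v0,u1,v1,k,out):
    im=cv2.imread('pics/'+fn+'.png')[v0:v1,u0:u1];cv2.imwrite('pics/'+out+'.png',cv2.resize(im,None,fx=k,fy=k,interpolation=cv2.INTER_CUBIC))
E
python3 - <<'E'
from h import *
np.set_printoptions(precision=4,suppress=True)
print(read_state())
for n in('top','scene','wrist'):
    d=snap(n,n+'0');print(n,d['T'],d['K'])
E
```

```text
pics
{'time': 0.0, 'joint_positions': array([ 1.2064,  0.3329, -0.0647,  1.4609,  0.0216,  1.3498, -0.0885]), 'joint_vel': array([-0.0011,  0.0005,  0.0003, -0.0002,  0.001 ,  0.0003,  0.0006]), 'joint_torque': array([ -0.0016, -62.3267,   0.0237, -38.9907,  -0.0613,   0.0398,
         0.0001]), 'ee_pos': array([ 0.2094, -0.5885,  0.2217]), 'eef_rot': array([ 0.9854,  0.1701, -0.0001, -0.0007]), 'ft_force': array([ 0.2883,  0.6152, -0.016 ]), 'torque': array([-0.004 ,  0.0127,  0.0256]), 'width': 0.08672311632013065}
top [[-0.0118 -0.9814  0.1916  0.3686]
 [-0.9997  0.0158  0.0195  0.0908]
 [-0.0222 -0.1914 -0.9813  0.9618]
 [ 0.      0.      0.      1.    ]] [508.9904 508.9904 272.0149 200.9318]
scene [[-0.434   0.6982 -0.5694  0.9705]
 [ 0.9007  0.3233 -0.2901  0.3219]
 [-0.0185 -0.6388 -0.7692  0.609 ]
 [ 0.      0.      0.      1.    ]] [400.2718 400.2718 280.9518 211.9964]
wrist [[ 0.3354 -0.9063 -0.2572  0.2798]
 [-0.9421 -0.3231 -0.0902 -0.5626]
 [-0.0013  0.2726 -0.9621  0.3846]
 [ 0.      0.      0.      1.    ]] [316.674  316.674  276.8228 207.8079]
```

View pics/top0.png

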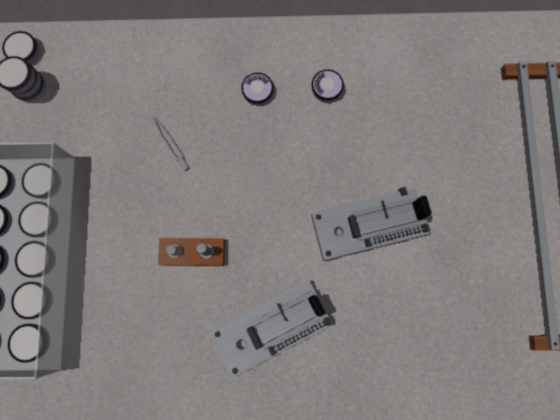

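View pics/scene0.png

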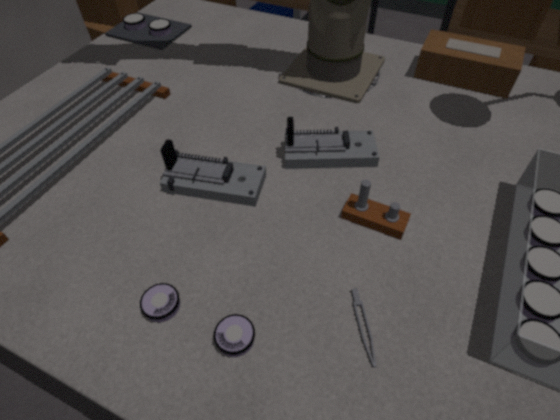

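View pics/wrist0.png

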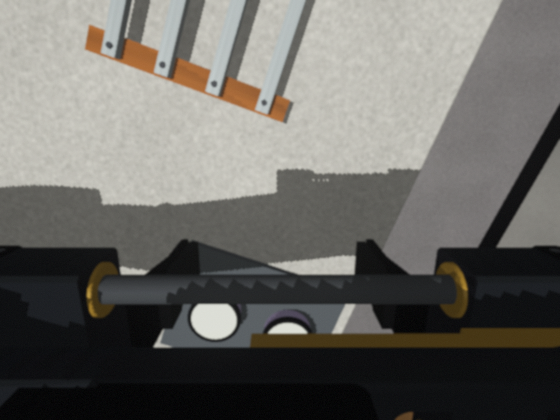

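Run:
```python
from h import *
crop('top0',300,170,450,275,5,'t1');crop('top0',150,225,240,280,7,'t2');crop('scene0',330,170,420,240,7,'s2')
```

```text
(no output)
```

View pics/t1.png

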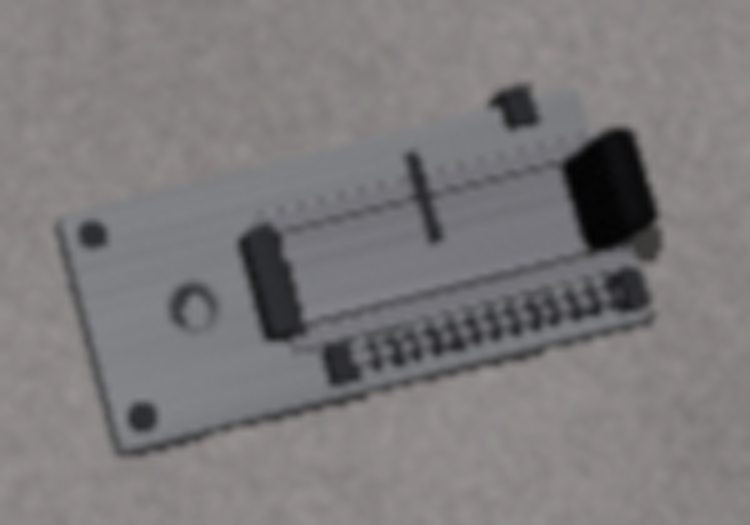

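View pics/t2.png

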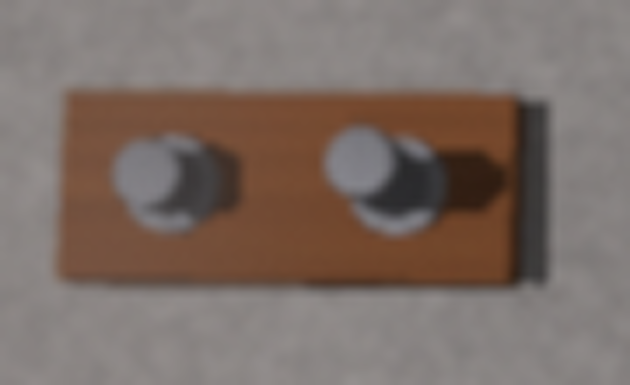

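View pics/s2.png

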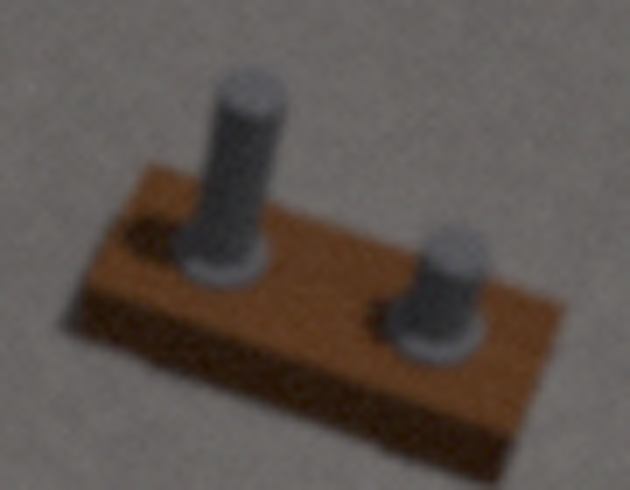

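Run:
```python
from h import *
np.set_printoptions(precision=4,suppress=True)
d=load('top0')
def P(U,V,z,k=5,u0=300,v0=170): 
    return px(d,(U+.5)/k-.5+u0,(V+.5)/k-.5+v0,z)
A,B,C,D=[P(*q,.028) for q in((60,218),(120,452),(652,318),(580,90))]
print('corners',A,B,C,D,'lens',np.linalg.norm(A-B),np.linalg.norm(B-C),np.linalg.norm(C-D),np.linalg.norm(D-A))
x=(A-D)+(B-C);yaw=np.arctan2(x[1],x[0]);c=(A+B+C+D)/4
ex=np.array([np.cos(yaw),np.sin(yaw),0]);print('yaw',np.degrees(yaw),'c',c,'bore pred',c+ex*.06)
print('bore',P(194,307,.028))
Rf=R.from_euler('z',yaw).as_matrix()
def loc(p): return Rf.T@(p-c)
print('handle top corners',[loc(P(*q,.094)) for q in((567,165),(625,130),(655,215),(597,247))])
print('pointer',loc(P(411,155,.042)),'clip',loc(P(520,106,.040)))
for n,a in(('top',P(360,161,.090,7,150,225)),('collar',P(399,186,.028,7,150,225)),('short top',P(147,172,.058,7,150,225)),('short col',P(170,184,.028,7,150,225))):print(n,a)
print(px(d,201,248))
s=load('scene0')
print('scene',px(s,330+252/7,170+93/7,.09),px(s,330+222/7,170+257/7,.028))
print('rack', [P(*q,.024,7,150,225) for q in((66,92),(518,96),(515,281),(60,279))])
```

```text
corners [0.5265 0.0361 0.028 ] [0.4396 0.0165 0.028 ] [ 0.486  -0.1798  0.028 ] [ 0.572  -0.1591  0.028 ] lens 0.08905666892102926 0.20165735794826242 0.08844435718294923 0.2003915667521488
yaw 103.19599593474398 c [ 0.506  -0.0716  0.028 ] bore pred [ 0.4923 -0.0132  0.028 ]
bore [ 0.4925 -0.0124  0.028 ]
handle top corners [array([-0.0677, -0.01  ,  0.066 ]), array([-0.0907, -0.0169,  0.066 ]), array([-0.0918,  0.0141,  0.066 ]), array([-0.0693,  0.02  ,  0.066 ])]
pointer [-0.0291 -0.0338  0.014 ] clip [-0.0735 -0.042   0.012 ]
top [0.459  0.2312 0.09  ]
collar [0.4588 0.2308 0.028 ]
short top [0.4603 0.2908 0.058 ]
short col [0.4601 0.2913 0.028 ]
[0.4584 0.2314 0.089 ]
scene [0.4627 0.2349 0.09  ] [0.4643 0.2363 0.028 ]
rack [array([0.4854, 0.3205, 0.024 ]), array([0.4826, 0.2001, 0.024 ]), array([0.4338, 0.2006, 0.024 ]), array([0.4359, 0.3206, 0.024 ])]
```

```bash
cat >> h.py <<'E'
def plan(pos,yaw,n,s=None):
    "rows of n steps to pos with tool-x heading yaw(deg), tool down"
    s=s or read_state(); p=np.array(s['ee_pos']);Rm=R.from_quat(s['eef_rot'])
    Rt=R.from_euler('z',yaw,degrees=True)*R.from_quat([1,0,0,0])
    rv=(Rm.inv()*Rt).as_rotvec()/n;dp=(np.array(pos)-p)/n;rows=[]
    for i in range(n):
        rows.append([round(float(a),3) for a in np.r_[(Rm*R.from_rotvec(rv*i)).inv().apply(dp)/.04,rv/np.radians(120)]])
    print('deg/row',np.degrees(np.linalg.norm(rv)).round(1))
    for i in range(0,n,5): print(rows[i:i+5])
E
python3 - <<'E'
from h import *
plan([.43,-.22,.25],60,10)
E
```

```text
deg/row 4.0
[[0.828, -0.683, -0.069, -0.0, -0.0, -0.034], [0.875, -0.623, -0.07, -0.0, -0.0, -0.034], [0.916, -0.56, -0.07, -0.0, -0.0, -0.034], [0.954, -0.494, -0.07, -0.0, -0.0, -0.034], [0.986, -0.426, -0.07, -0.0, -0.0, -0.034]]
[[1.014, -0.355, -0.07, -0.0, -0.0, -0.034], [1.036, -0.283, -0.07, -0.0, -0.0, -0.034], [1.053, -0.209, -0.07, -0.0, -0.0, -0.034], [1.065, -0.134, -0.07, -0.0, -0.0, -0.034], [1.072, -0.059, -0.07, -0.0, -0.0, -0.034]]
```

```bash
python3 -m inch '[[0.83,-0.68,-0.07,0,0,-0.034],[0.87,-0.62,-0.07,0,0,-0.034],[0.92,-0.56,-0.07,0,0,-0.034],[0.95,-0.49,-0.07,0,0,-0.034],[0.99,-0.43,-0.07,0,0,-0.034]]' 1 10
python3 -m inch '[[1,-0.35,-0.07,0,0,-0.034],[1,-0.28,-0.07,0,0,-0.034],[1,-0.21,-0.07,0,0,-0.034],[1,-0.13,-0.07,0,0,-0.034],[1,-0.06,-0.07,0,0,-0.034]]'
python3 - <<'E'
from h import *
plan([.455,.231,.20],103.2,12)
E
```

```text
time: 0.78
ee_pos: [0.3202, -0.4033, 0.2365]
eef_rot: [0.939, 0.343, -0.0, -0.0]
ft_force: [0.8, -0.2, 0.5]
width: 0.0873
time: 1.4
ee_pos: [0.4237, -0.2263, 0.2506]
eef_rot: [0.864, 0.504, -0.0, 0.0]
ft_force: [-0.2, 0.4, 0.5]
width: 0.0872
deg/row 3.6
[[0.861, -0.412, 0.105, -0.0, 0.0, -0.03], [0.885, -0.358, 0.105, -0.0, 0.0, -0.03], [0.906, -0.302, 0.105, -0.0, 0.0, -0.03], [0.923, -0.245, 0.105, -0.0, 0.0, -0.03], [0.936, -0.188, 0.105, -0.0, 0.0, -0.03]]
[[0.946, -0.129, 0.105, -0.0, 0.0, -0.03], [0.952, -0.07, 0.105, -0.0, 0.0, -0.03], [0.955, -0.011, 0.105, -0.0, 0.0, -0.03], [0.954, 0.048, 0.105, -0.0, 0.0, -0.03], [0.949, 0.107, 0.105, -0.0, 0.0, -0.03]]
[[0.94, 0.166, 0.105, -0.0, 0.0, -0.03], [0.928, 0.224, 0.105, -0.0, 0.0, -0.03]]
```

```bash
python3 -m inch '[[0.86,-0.41,0.1,0,0,-0.03],[0.885,-0.36,0.1,0,0,-0.03],[0.9,-0.3,0.1,0,0,-0.03],[0.92,-0.245,0.1,0,0,-0.03],[0.94,-0.19,0.1,0,0,-0.03]]'
python3 -m inch '[[0.945,-0.13,0.1,0,0,-0.03],[0.95,-0.07,0.1,0,0,-0.03],[0.955,-0.01,0.1,0,0,-0.03],[0.955,0.05,0.1,0,0,-0.03],[0.95,0.1,0.1,0,0,-0.03]]'
python3 -m inch '[[0.94,0.165,0.1,0,0,-0.03],[0.93,0.225,0.1,0,0,-0.03],[0,0,0,0,0,0],[0,0,0,0,0,0]]'
python3 - <<'E'
from h import *
d=snap('wrist','w1')
print(proj(d,[.459,.231,.09]),proj(d,[.459,.231,.028]),read_state()['ee_pos'])
E
```

```text
time: 2.02
ee_pos: [0.4355, -0.0354, 0.23]
eef_rot: [0.774, 0.633, -0.0, 0.0]
ft_force: [0.6, 0.6, 0.2]
width: 0.0868
time: 2.65
ee_pos: [0.4476, 0.1547, 0.2101]
eef_rot: [0.666, 0.746, -0.0, 0.0]
ft_force: [0.8, -0.6, 0.1]
width: 0.0872
time: 3.15
ee_pos: [0.4527, 0.2293, 0.2021]
eef_rot: [0.618, 0.786, -0.001, 0.0]
ft_force: [0.5, -0.7, -0.3]
width: 0.0871
(np.float64(283.76204255704346), np.float64(205.15887479507376)) (np.float64(282.6101353470123), np.float64(190.04646015153867)) [0.45312383 0.22874646 0.20228008]
```

View pics/w1.png

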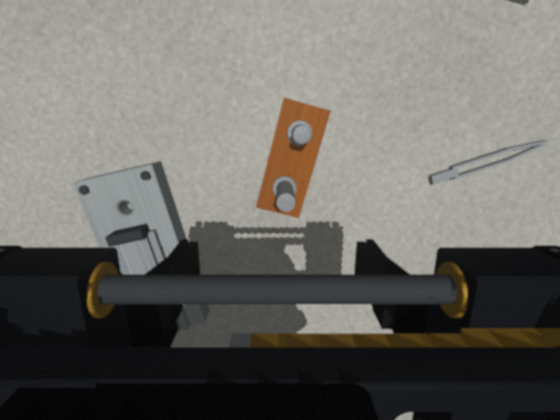

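Run:
```python
from h import *
crop('w1',250,90,340,230,4,'w1c')
```

```text
(no output)
```

View pics/w1c.png

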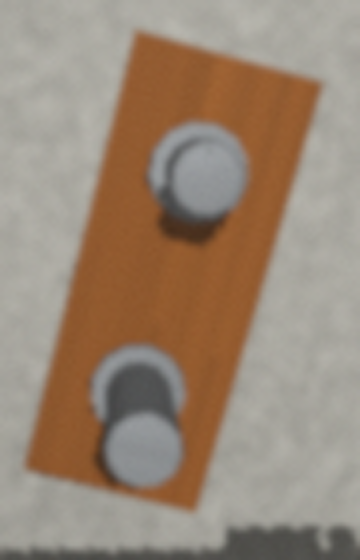

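Run:
```python
from h import *
d=load('w1')
print(px(d,285.9,202.1,.09),px(d,284.5,187.8,.028),px(d,286,202))
for u,v,z in((125,208,.028),):print('bore',px(d,u,v,z))
```

```text
[0.46017779 0.23421528 0.09      ] [0.46039484 0.23390719 0.028     ] [0.46023362 0.23435083 0.09009742]
bore [0.29443291 0.17018783 0.028     ]
```

Run:
```python
from h import *
plan([.4603,.2335,.13],103.2,3)
```

```text
deg/row 0.1
[[0.025, 0.068, 0.602, -0.0, 0.0, 0.001], [0.025, 0.068, 0.602, -0.0, 0.0, 0.001], [0.025, 0.067, 0.602, -0.0, 0.0, 0.001]]
```

```bash
python3 -m inch '[[0.025,0.068,0.6,0,0,0],[0.025,0.068,0.6,0,0,0],[0.025,0.067,0.6,0,0,0],[0,0,0,0,0,0],[0,0,0,0,0,0]]'
python3 - <<'E'
from h import *
d=snap('wrist','w2')
print(px(d,286,202,.09),proj(d,[.4603,.2335,.09]),read_state()['ee_pos'])
E
```

```text
time: 3.82
ee_pos: [0.461, 0.2341, 0.1315]
eef_rot: [0.619, 0.786, 0.0, 0.0]
ft_force: [0.2, 0.3, 0.4]
width: 0.0868
[0.46223316 0.25685433 0.09      ] (np.float64(275.02840581460833), np.float64(233.37580467291363)) [0.46120759 0.23425167 0.13171902]
```

View pics/w2.png

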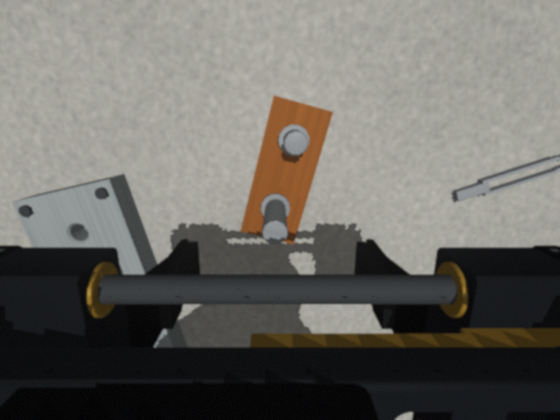

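```bash
python3 -m inch '[[0.02,-0.02,0.8,0,0,0],[0,0,0.8,0,0,0],[0,0,0.4,0,0,0],[0,0,0,0,0,0],[0,0,0,0,0,0]]'
python3 -m inch '[[0,0,0,0,0,0],[0,0,0,0,0,0],[0,0,0,0,0,0],[0,0,0,0,0,0],[0,0,0,0,0,0]]' -1 30
```

```text
time: 4.5
ee_pos: [0.4605, 0.2355, 0.0518]
eef_rot: [0.619, 0.786, 0.001, 0.0]
ft_force: [0.7, -0.1, -0.8]
width: 0.0872
time: 5.12
ee_pos: [0.4597, 0.235, 0.0505]
eef_rot: [0.619, 0.786, -0.0, 0.0]
ft_force: [-0.1, 0.6, 0.8]
width: 0.0447
```

```bash
python3 -m inch '[[0,0,0,0,0,0],[0,0,0,0,0,0],[0,0,0,0,0,0],[0,0,0,0,0,0],[0,0,0,0,0,0]]'
python3 -m inch '[[0,0,0,0,0,0],[0,0,0,0,0,0]]'
```

```text
time: 5.75
ee_pos: [0.4597, 0.235, 0.0505]
eef_rot: [0.619, 0.786, -0.0, 0.0]
ft_force: [-0.4, -0.4, -1.3]
width: 0.0173
time: 6.0
ee_pos: [0.4597, 0.235, 0.0505]
eef_rot: [0.619, 0.786, -0.0, 0.0]
ft_force: [-0.2, 0.2, -0.6]
width: 0.0175
```

```bash
python3 -m inch '[[0,0,-0.4,0,0,0],[0,0,-0.7,0,0,0],[0,0,-0.8,0,0,0],[0,0,-0.6,0,0,0],[0,0,0,0,0,0]]'
python3 - <<'E'
from h import *
plan([.4925,-.012,.15],103.2,8)
E
```

```text
time: 6.62
ee_pos: [0.4607, 0.2357, 0.153]
eef_rot: [0.618, 0.786, 0.002, 0.001]
ft_force: [-0.3, 0.4, -0.6]
width: 0.0176
deg/row 0.1
[[-0.776, -0.085, 0.009, 0.0, -0.0, 0.0], [-0.776, -0.085, 0.009, 0.0, -0.0, 0.0], [-0.776, -0.084, 0.009, 0.0, -0.0, 0.0], [-0.776, -0.083, 0.009, 0.0, -0.0, 0.0], [-0.776, -0.083, 0.009, 0.0, -0.0, 0.0]]
[[-0.776, -0.082, 0.009, 0.0, -0.0, 0.0], [-0.776, -0.081, 0.009, 0.0, -0.0, 0.0], [-0.776, -0.081, 0.009, 0.0, -0.0, 0.0]]
```

```bash
python3 -m inch '[[-0.78,-0.083,0,0,0,0],[-0.78,-0.083,0,0,0,0],[-0.78,-0.083,0,0,0,0],[-0.78,-0.083,0,0,0,0],[-0.78,-0.083,0,0,0,0]]'
python3 -m inch '[[-0.78,-0.083,0,0,0,0],[-0.77,-0.083,0,0,0,0],[-0.77,-0.083,0,0,0,0],[0,0,0,0,0,0],[0,0,0,0,0,0]]'
python3 - <<'E'
from h import *
d=snap('wrist','w3');t=snap('top','t3');snap('scene','s3')
s=read_state();print(s['ee_pos'])
print(proj(d,[.4925,-.0125,.028]))
crop('t3',300,170,450,275,5,'t3c')
E
```

```text
time: 7.25
ee_pos: [0.4798, 0.0784, 0.15]
eef_rot: [0.618, 0.786, -0.0, -0.0]
ft_force: [0.9, -0.3, 0.1]
width: 0.0171
time: 7.88
ee_pos: [0.4919, -0.0123, 0.1502]
eef_rot: [0.618, 0.786, -0.0, -0.0]
ft_force: [1.6, 0.2, -0.8]
width: 0.0168
[ 0.49215557 -0.01200584  0.15047004]
(np.float64(277.0511997233784), np.float64(203.04288149217751))
```

View pics/w3.png

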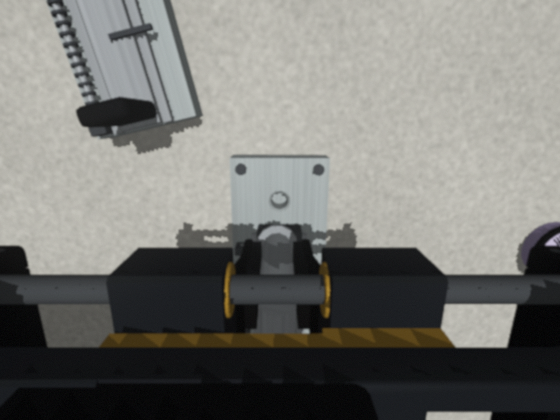

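View pics/s3.png

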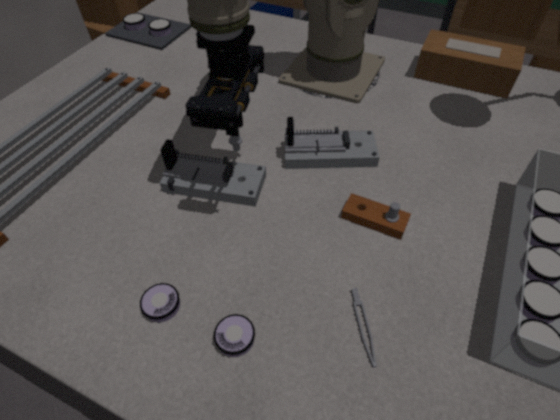

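Run:
```python
from h import *
crop('w3',220,145,340,265,5,'w3c')
```

```text
(no output)
```

View pics/w3c.png

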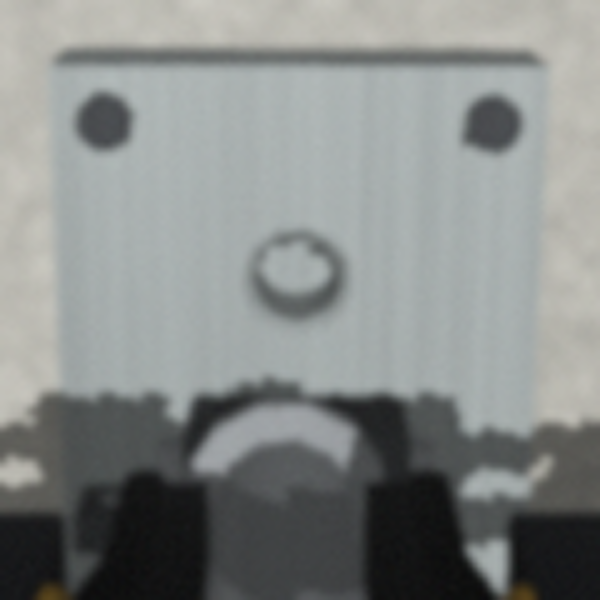

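View pics/t3c.png

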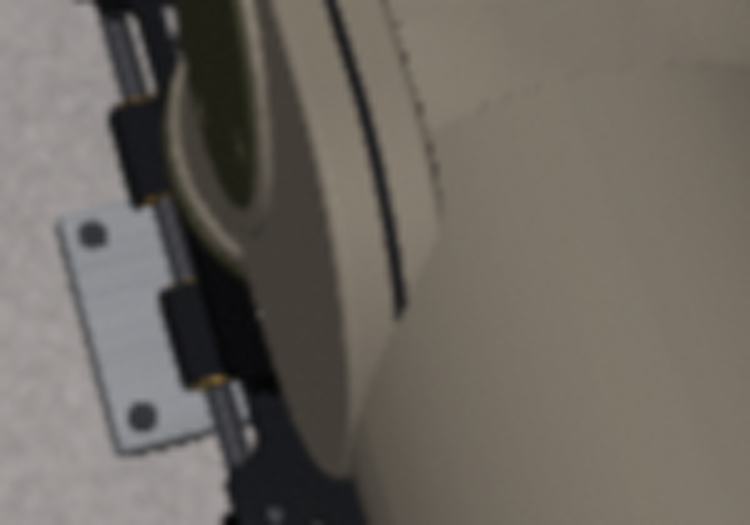

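Run:
```python
from h import *
d=load('w3')
print('bore',px(d,279,199.6,.028))
ex=d['T'][:3,:3]
tx=np.array([np.cos(np.radians(103.6)),np.sin(np.radians(103.6)),0])
v=145+(402+.5)/5-.5
f=px(d,220+(293+.5)/5-.5,v,.128); print('front',f,'centre',f-.013*tx)
for U,V in ((207,500),(367,500),(228,480),(352,480)): print(px(d,220+(U+.5)/5-.5,145+(V+.5)/5-.5,.14))
print(R.from_quat([.618,.786,0,0]).as_euler('xyz',degrees=True))
p=np.array([.4922,-.012,0]);
for z in(.128,.15): print(z,proj(d,p+[0,0,z]))
```

```text
bore [ 0.49347842 -0.00885967  0.028     ]
front [ 4.90199897e-01 -6.55823498e-05  1.28000000e-01] centre [ 0.49325674 -0.01270108  0.128     ]
[ 0.48225011 -0.01026216  0.14      ]
[ 0.50050007 -0.00583383  0.14      ]
[ 0.48407794 -0.00723284  0.14      ]
[ 0.49816967 -0.00381363  0.14      ]
[180.          0.        103.6469248]
0.128 (np.float64(276.7929779511878), np.float64(243.24665352638294))
0.15 (np.float64(276.76678636887544), np.float64(258.15918075019096))
```

```bash
python3 -m inch '[[0.087,0.047,0.4,0,0,0],[0,0,0.7,0,0,0],[0,0,0.5,0,0,0],[0,0,0,0,0,0],[0,0,0,0,0,0]]'
python3 - <<'E'
from h import *
d=snap('wrist','w4');print(read_state()['ee_pos'],read_state()['ft_force'])
crop('w4',220,165,340,285,5,'w4c')
E
```

```text
time: 8.65
ee_pos: [0.4936, -0.0088, 0.0868]
eef_rot: [0.618, 0.786, 0.0, 0.0]
ft_force: [0.2, 0.3, 0.0]
width: 0.0176
[ 0.49378914 -0.0089567   0.08715313] [-0.11145023 -0.49714829 -0.78235146]
```

View pics/w4c.png

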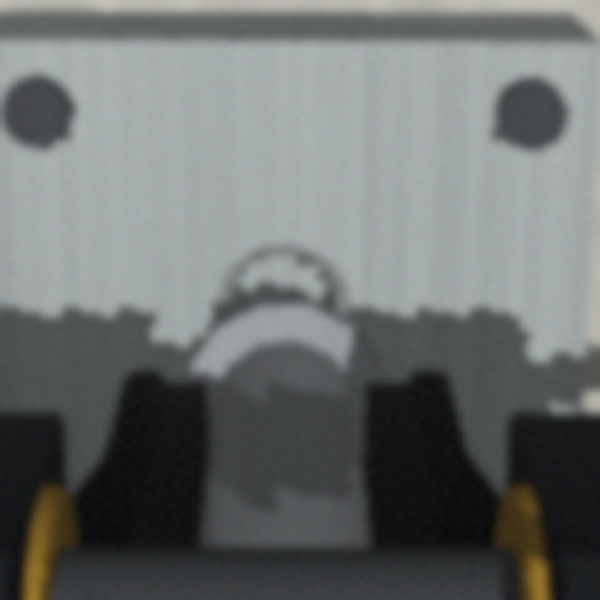

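Run:
```python
from h import *
d=load('w4');T=d['T']
tx=np.array([np.cos(np.radians(103.6)),np.sin(np.radians(103.6)),0]);ty=np.array([tx[1],-tx[0],0])
q=lambda U,V,z:px(d,220+(U+.5)/5-.5,165+(V+.5)/5-.5,z)
t=read_state()['ee_pos']
for n,U,V,z in(('bore far',283,245,.028),('bore L',222,300,.028),('bore R',343,300,.028),('collar far top',285,306,.0646),('L body',207,400,.075),('R body',366,400,.075)):
    p=q(U,V,z)-t;print(n,(p@tx*1e3).round(1),(p@ty*1e3).round(1))
```

```text
bore far 8.7 -0.3
bore L 0.3 -9.3
bore R 0.3 8.6
collar far top 12.0 0.0
L body 3.8 -9.2
R body 3.8 9.6
```

```bash
python3 -m inch '[[0,-0.012,0.25,0,0,0],[0,0,0.15,0,0,0],[0,0,0,0,0,0]]'
python3 -m inch '[[0,0,0.15,0,0,0],[0,0,0,0,0,0]]'
```

```text
time: 9.07
ee_pos: [0.4926, -0.0094, 0.07]
eef_rot: [0.619, 0.786, -0.0, -0.0]
ft_force: [0.3, 0.6, -0.6]
width: 0.0174
time: 9.32
ee_pos: [0.4926, -0.0094, 0.0641]
eef_rot: [0.619, 0.786, -0.0, -0.0]
ft_force: [0.5, 0.7, -0.0]
width: 0.0175
```

```bash
python3 -m inch '[[0,0,0.15,0,0,0],[0,0,0.05,0,0,0],[0,0,0,0,0,0]]'
python3 -m inch '[[0,0,0.05,0,0,0],[0,0,0,0,0,0]]'
```

```text
time: 9.7
ee_pos: [0.4927, -0.0094, 0.0563]
eef_rot: [0.619, 0.786, -0.0, -0.0]
ft_force: [1.5, 0.1, 0.0]
width: 0.0172
time: 9.95
ee_pos: [0.4929, -0.0094, 0.0545]
eef_rot: [0.619, 0.786, -0.0, 0.0]
ft_force: [0.1, 0.0, -0.6]
width: 0.0173
```

```bash
python3 -m inch '[[0,0,0.05,0,0,0],[0,0,0,0,0,0]]'
python3 -m inch '[[0,0,0.02,0,0,0],[0,0,0,0,0,0]]'
```

```text
time: 10.2
ee_pos: [0.4933, -0.0094, 0.0543]
eef_rot: [0.619, 0.786, -0.0, 0.001]
ft_force: [-9.1, -0.7, 22.9]
width: 0.0169
time: 10.45
ee_pos: [0.4934, -0.0094, 0.0542]
eef_rot: [0.619, 0.786, -0.001, 0.001]
ft_force: [-13.3, -0.5, 33.2]
width: 0.0172
```

```bash
python3 -m inch '[[0,0,-0.06,0,0,0],[0,0,0,0,0,0]]'
python3 -m inch '[[0,0,0,0,0,0],[0,0,0,0,0,0],[0,0,0,0,0,0],[0,0,0,0,0,0]]' 0.2
python3 -m inch '[[0,0,-0.2,0,0,0],[0,0,-0.7,0,0,0],[0,0,-0.8,0,0,0],[0,0,-0.6,0,0,0],[0,0,0,0,0,0]]'
python3 - <<'E'
from h import *
d=snap('wrist','w5');snap('scene','s5');s=read_state();print(s['ee_pos'],s['width'])
crop('s5',140,120,290,220,5,'s5c')
E
```

```text
time: 10.7
ee_pos: [0.4931, -0.0094, 0.0544]
eef_rot: [0.619, 0.786, 0.0, 0.0]
ft_force: [-0.9, -0.2, 6.6]
width: 0.0172
time: 11.2
ee_pos: [0.4928, -0.0094, 0.054]
eef_rot: [0.619, 0.786, -0.0, -0.0]
ft_force: [0.5, 0.4, -0.5]
width: 0.0478
time: 11.82
ee_pos: [0.4941, -0.0093, 0.1482]
eef_rot: [0.619, 0.786, 0.001, 0.002]
ft_force: [0.0, 0.1, -0.4]
width: 0.0521
[ 0.49270704 -0.00949886  0.14597118] 0.052645880258100054
```

View pics/w5.png

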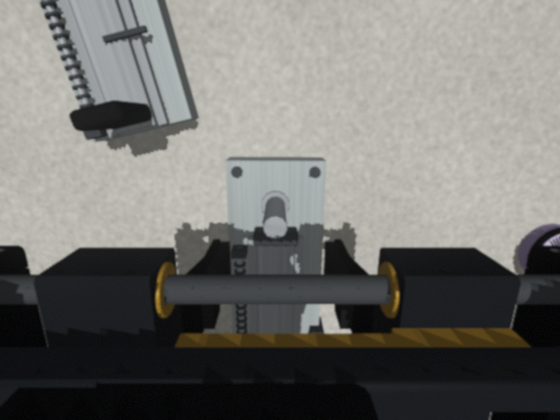

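View pics/s5c.png

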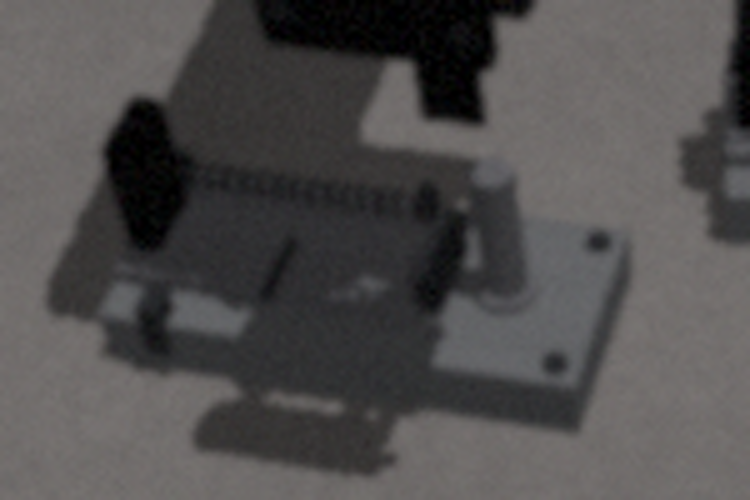

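Run:
```python
from h import *
plan([.5258,-.1496,.165],13.2,10)
```

```text
deg/row 9.0
[[-0.36, -0.002, -0.047, 0.0, 0.0, 0.075], [-0.356, 0.055, -0.047, 0.0, 0.0, 0.075], [-0.343, 0.11, -0.047, 0.0, 0.0, 0.075], [-0.321, 0.162, -0.047, 0.0, 0.0, 0.075], [-0.292, 0.211, -0.047, 0.0, 0.0, 0.075]]
[[-0.255, 0.254, -0.048, 0.0, 0.0, 0.075], [-0.212, 0.291, -0.048, 0.0, 0.0, 0.075], [-0.164, 0.321, -0.048, 0.0, 0.0, 0.075], [-0.111, 0.342, -0.048, 0.0, 0.0, 0.075], [-0.056, 0.356, -0.048, 0.0, 0.0, 0.075]]
```

```bash
python3 -m inch '[[-0.36,0,-0.05,0,0,0.075],[-0.356,0.055,-0.05,0,0,0.075],[-0.343,0.11,-0.05,0,0,0.075],[-0.32,0.16,-0.05,0,0,0.075],[-0.29,0.21,-0.05,0,0,0.075]]' 1
python3 -m inch '[[-0.255,0.254,-0.05,0,0,0.075],[-0.21,0.29,-0.05,0,0,0.075],[-0.164,0.32,-0.05,0,0,0.075],[-0.11,0.342,-0.05,0,0,0.075],[-0.056,0.356,-0.05,0,0,0.075]]'
python3 -m inch '[[0,0,0,0,0,0],[0,0,0,0,0,0]]'
python3 - <<'E'
from h import *
d=snap('wrist','w6');s=read_state();print(s['ee_pos'],s['joint_positions'][6])
print(proj(d,[.5258,-.1496,.094]))
E
```

```text
time: 12.55
ee_pos: [0.5089, -0.0796, 0.155]
eef_rot: [0.873, 0.487, -0.001, -0.001]
ft_force: [0.0, -0.6, 0.9]
width: 0.0861
time: 13.18
ee_pos: [0.5258, -0.1494, 0.1648]
eef_rot: [0.993, 0.116, -0.001, -0.0]
ft_force: [-0.6, -0.0, 0.5]
width: 0.087
time: 13.42
ee_pos: [0.526, -0.1482, 0.1654]
eef_rot: [0.993, 0.12, -0.001, -0.0]
ft_force: [0.1, 0.6, -0.0]
width: 0.087
[ 0.52609265 -0.1481952   0.16560339] -1.2364453387587886
(np.float64(279.8950786571436), np.float64(219.10214174069162))
```

View pics/w6.png

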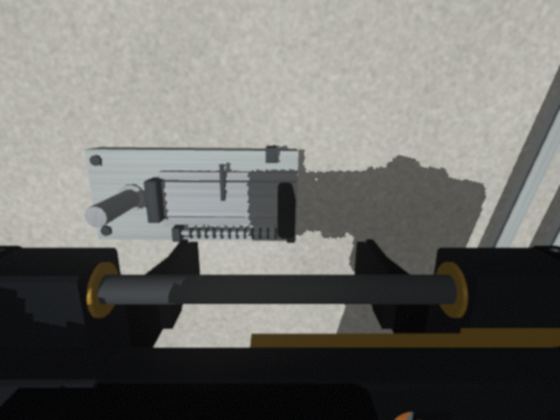

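Run:
```python
from h import *
crop('w6',200,135,320,255,6,'w6c')
```

```text
(no output)
```

View pics/w6c.png

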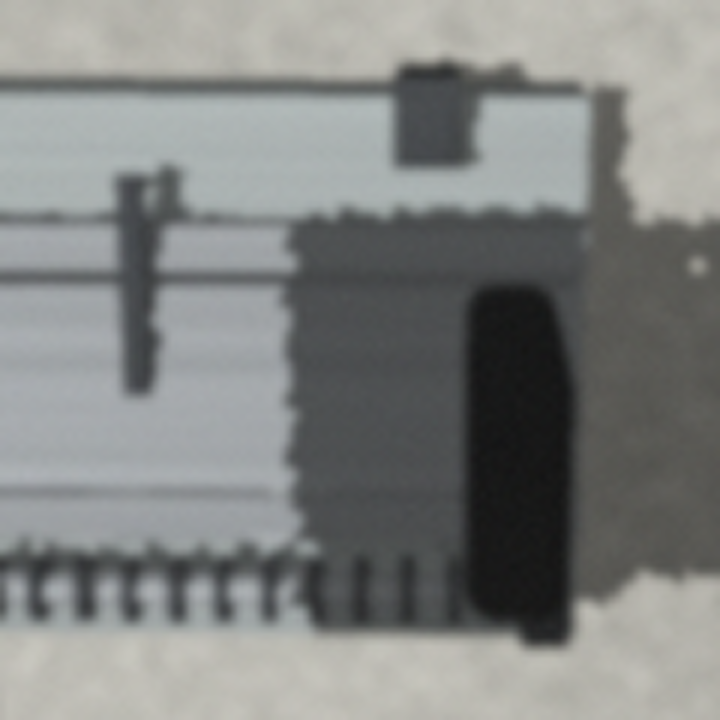

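Run:
```python
from h import *
d=load('w6')
q=lambda U,V,z:px(d,200+(U+.5)/6-.5,135+(V+.5)/6-.5,z)
h=q(518,472,.094);b=np.array([.4929,-.0094,0]);a=np.radians(103.3)
ex=np.array([np.cos(a),np.sin(a),0]);ey=np.array([-ex[1],ex[0],0])
L=lambda p:(((p-b)@ex*1e3).round(1),((p-b)@ey*1e3).round(1))
print('handle',h,L(h))
for n,U,V,z in(('ptr tip',131,178,.042),('ptr in',140,390,.042),('clip TL',397,75,.04),('clip BL',397,163,.04),('clip BR',470,163,.04),('clip TR',470,70,.04),('edge near',0,85,.028),('edge far',580,92,.028)):print(n,L(q(U,V,z)))
print(read_state()['eef_rot'],R.from_quat(read_state()['eef_rot']).as_euler('xyz',degrees=True))
```

```text
handle [ 0.53151856 -0.15296745  0.094     ] (np.float64(-148.6), np.float64(-4.6))
ptr tip (np.float64(-91.2), np.float64(-34.5))
ptr in (np.float64(-91.3), np.float64(-1.6))
clip TL (np.float64(-131.2), np.float64(-50.0))
clip BL (np.float64(-131.2), np.float64(-36.9))
clip BR (np.float64(-142.2), np.float64(-37.0))
clip TR (np.float64(-142.1), np.float64(-50.9))
edge near (np.float64(-68.8), np.float64(-46.8))
edge far (np.float64(-159.3), np.float64(-46.6))
[ 9.92753509e-01  1.20167463e-01 -3.88755607e-04 -3.14900826e-04] [-1.79958823e+02  3.98890568e-02  1.38035509e+01]
```

Run:
```python
from h import *
plan([.5285,-.152,.055],13.3,4)
```

```text
deg/row 0.1
[[0.009, 0.027, 0.691, -0.0, 0.0, 0.001], [0.009, 0.027, 0.691, -0.0, 0.0, 0.001], [0.009, 0.027, 0.691, -0.0, 0.0, 0.001], [0.009, 0.027, 0.691, -0.0, 0.0, 0.001]]
```

```bash
python3 -m inch '[[0.01,0.03,0.69,0,0,0.004],[0.01,0.03,0.69,0,0,0],[0.01,0.03,0.69,0,0,0],[0.01,0.02,0.69,0,0,0],[0,0,0,0,0,0]]' 1 50
python3 -m inch '[[0,0,0,0,0,0],[0,0,0,0,0,0],[0,0,0,0,0,0],[0,0,0,0,0,0],[0,0,0,0,0,0]]' -1 50
python3 -m inch '[[0,0,0,0,0,0],[0,0,0,0,0,0],[0,0,0,0,0,0],[0,0,0,0,0,0],[0,0,0,0,0,0]]'
python3 - <<'E'
from h import *
d=snap('wrist','w7');s=read_state();print(s['ee_pos'],s['ft_force'],s['width'])
E
```

```text
time: 14.1
ee_pos: [0.5274, -0.1521, 0.054]
eef_rot: [0.993, 0.115, -0.002, -0.001]
ft_force: [-0.2, -0.5, 0.4]
width: 0.0873
time: 14.72
ee_pos: [0.529, -0.1531, 0.0559]
eef_rot: [0.993, 0.114, 0.0, 0.0]
ft_force: [-0.2, -0.3, -0.3]
width: 0.045
time: 15.35
ee_pos: [0.5293, -0.1548, 0.0558]
eef_rot: [0.994, 0.114, 0.0, 0.001]
ft_force: [2.2, -6.0, -3.1]
width: 0.0136
[ 0.52935906 -0.15482456  0.0557984 ] [ 3.7868724  -6.0853665  -3.53232659] 0.013563557982265124
```

View pics/w7.png

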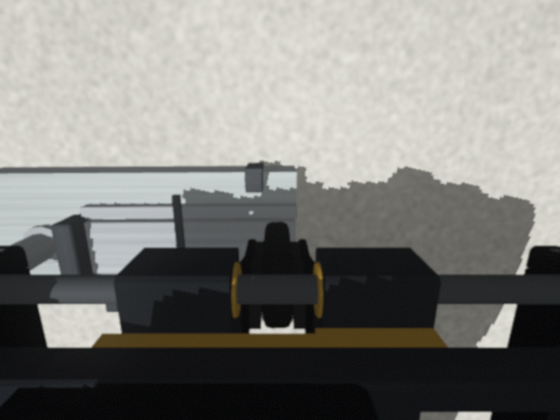

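```bash
python3 -m inch '[[0,0.2,0,0,0,0],[0,0.3,0,0,0,0],[0,0.3,0,0,0,0],[0,0.2,0,0,0,0],[0,0.1,0,0,0,0]]'
python3 -m inch '[[0,0,0,0,0,0],[0,0,0,0,0,0]]'
python3 - <<'E'
from h import *
d=snap('wrist','w8');s=read_state();print(s['ee_pos'],s['ft_force'],s['width'])
snap('scene','s8');snap('top','t8')
crop('w8',160,140,300,250,5,'w8c')
E
```

```text
time: 16.02
ee_pos: [0.5388, -0.1944, 0.0557]
eef_rot: [0.993, 0.115, -0.001, -0.001]
ft_force: [-4.4, 8.4, 5.9]
width: 0.0136
time: 16.27
ee_pos: [0.5387, -0.1941, 0.0557]
eef_rot: [0.993, 0.115, -0.001, -0.001]
ft_force: [-4.6, 6.8, 4.2]
width: 0.0138
[ 0.53865208 -0.19405893  0.05567932] [-5.12483438  8.06650486  4.63955396] 0.013671305313248587
```

View pics/w8c.png

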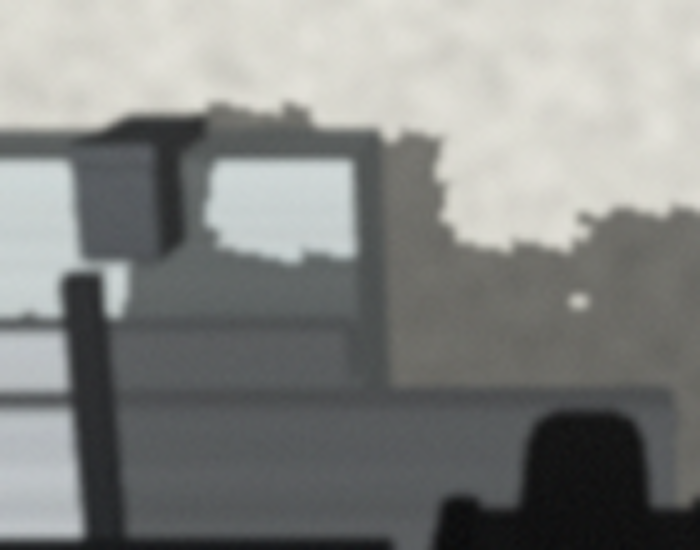

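View pics/s8.png

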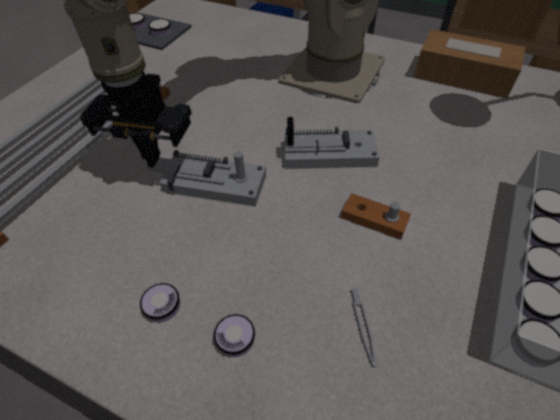

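```bash
cat > m.py <<'E'
from h import *
def meas(fn,q,tip,cl):
    d=load(fn);a=np.radians(103.3);ex=np.array([np.cos(a),np.sin(a),0]);ey=np.array([-ex[1],ex[0],0]);b=np.array([.4929,-.0094,0])
    P=lambda U,V,z:px(d,q[0]+(U+.5)/q[2]-.5,q[1]+(V+.5)/q[2]-.5,z)-b
    L=lambda p:((p@ex*1e3).round(1),(p@ey*1e3).round(1))
    t=[L(P(*c,.042)) for c in tip];c=[L(P(*c,.040)) for c in cl];print(t,c)
    print('to go',np.mean([x[0] for x in t])-np.mean([x[0] for x in c]))
E
python3 - <<'E'
from m import *
meas('w8',(160,140,5),[(63,280),(100,278)],[(75,155),(82,255),(155,155),(157,255)])
crop('s8',150,140,280,210,6,'s8c')
E
```

```text
[(np.float64(-129.3), np.float64(-34.4)), (np.float64(-133.5), np.float64(-34.6))] [(np.float64(-131.3), np.float64(-48.5)), (np.float64(-131.1), np.float64(-36.8)), (np.float64(-140.4), np.float64(-48.4)), (np.float64(-139.7), np.float64(-36.8))]
to go 4.224999999999994
```

View pics/s8c.png

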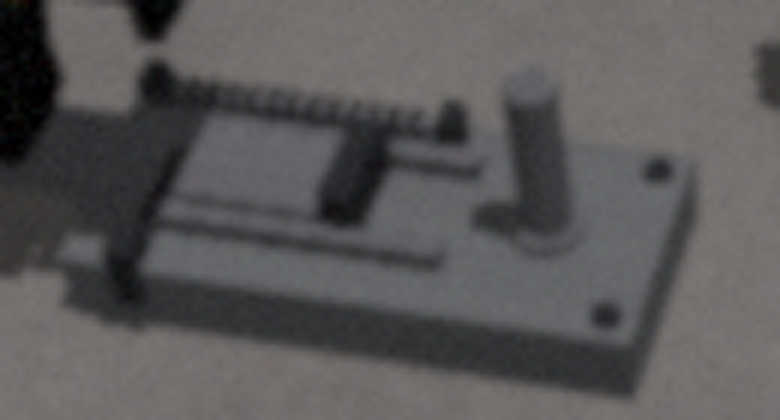

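```bash
python3 -m inch '[[0,0.05,0,0,0,0],[0,0.06,0,0,0,0],[0,0,0,0,0,0],[0,0,0,0,0,0]]'
python3 - <<'E'
from h import *
d=snap('wrist','w9');s=read_state();print(s['ee_pos'],s['ft_force'],s['width'])
crop('w9',140,140,280,250,5,'w9c')
E
```

```text
time: 16.92
ee_pos: [0.5396, -0.1982, 0.0557]
eef_rot: [0.993, 0.115, -0.001, -0.001]
ft_force: [-4.6, 7.2, 5.4]
width: 0.014
[ 0.53964305 -0.19821277  0.05568513] [-4.44002271  8.95420929  4.52671559] 0.013380861352584456
```

View pics/w9c.png

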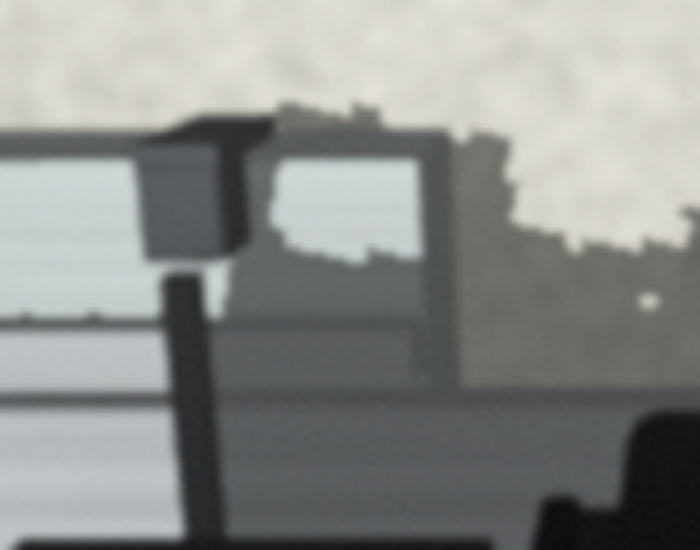

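```bash
python3 - <<'E'
from m import *
meas('w9',(140,140,5),[(162,280),(200,278)],[(138,155),(146,255),(218,155),(220,255)])
E
python3 -m inch '[[0,0.008,0,0,0,0],[0,0,0,0,0,0],[0,0,0,0,0,0],[0,0,0,0,0,0],[0,0,0,0,0,0]]'
python3 - <<'E'
from h import *
d=snap('wrist','w10');snap('scene','s10');s=read_state();print(s['time'],s['ee_pos'],s['ft_force'],s['width'],s['joint_vel'].round(3))
crop('w10',140,140,280,250,5,'w10c');crop('s10',130,130,410,260,2.8,'s10c')
E
```

```text
[(np.float64(-133.4), np.float64(-34.3)), (np.float64(-137.8), np.float64(-34.6))] [(np.float64(-131.3), np.float64(-48.4)), (np.float64(-131.1), np.float64(-36.8)), (np.float64(-140.4), np.float64(-48.4)), (np.float64(-139.7), np.float64(-36.8))]
to go 0.024999999999977263
time: 17.6
ee_pos: [0.5397, -0.1984, 0.0557]
eef_rot: [0.993, 0.115, -0.001, -0.001]
ft_force: [-4.2, 7.4, 5.3]
width: 0.0136
17.7 [ 0.53968488 -0.1983935   0.05568381] [-3.9843798   8.54394862  4.45705753] 0.013917267237133556 [-0.001  0.002  0.    -0.001  0.001  0.    -0.001]
```

View pics/w10c.png

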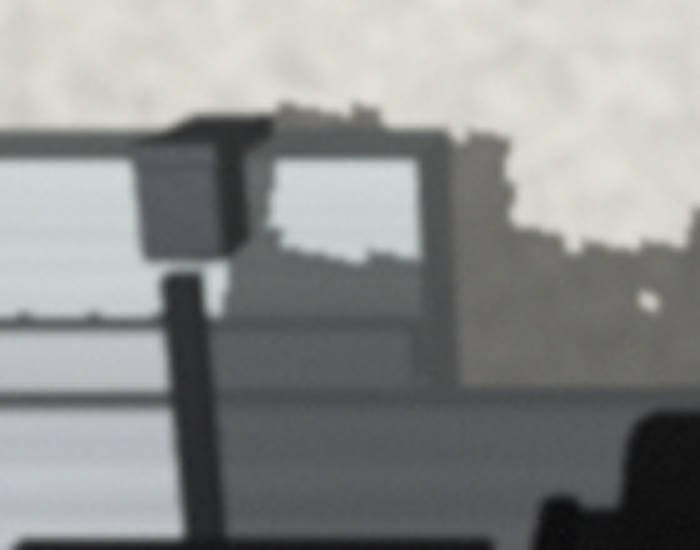

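View pics/s10c.png

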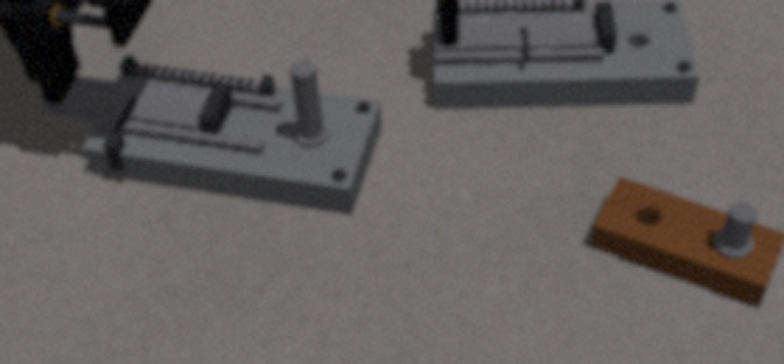

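The pointer bar (tip at crop pixel 182,275) lines up with the middle of the clip (146–220 at its lower edge). The tall pin stands on its collar in the bore, and the hold is steady.

```bash
python3 -c "
from bench import *
print(close_job())"
```

```text
the job is handed in; nothing more can be done
None
```

I did the job in the order asked and handed it in at 17.7 s, well under the 54 s limit, with the gripper still holding the jaw open. The hand-in gave no verdict.

- **Pin:** The tall pin stands in the bore of the right-hand fixture. It met the plate with the tool at z = 0.0543 m, against 0.0545 m expected for fully home. I then let go, and the later pictures show it upright on its collar. The peak push was about 33 N vertical and 13 N sideways.
- **Jaw:** I gripped the handle at 50 N and pulled it out about 45 mm. The last wrist measurement put the pointer's middle within about 0.1 mm of the clip's middle. After that I nudged it outward by about 0.2 mm. The final picture still shows it in line, the arm is at rest, and the spring load is about 9–10 N.
- **Left alone:** The short pin is still in the rack. I never went near the cases or the tweezers, and they looked unmoved in the scene pictures.

**Disagreements:** the three cameras differed by 2–5 mm in absolute position. I therefore did the alignments by relative measurement in the wrist view. The first estimates of the jaw's travel, 44.4 mm from the top view and 45.5 mm from the wrist view, agree with where it ended.

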